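# Show which plaque the small medallion belongs to

## Robot

A 6-joint arm with a two-finger parallel gripper is mounted at the origin on the work surface. World frame = base frame: x ahead of the robot, y to its left, z up, the work surface at z = 0. Lengths are in m, angles in rad, forces in N, time in s.
With the tool pointing down it reaches from about 0.35 to 0.775 m from the base axis. Payload 5.5 kg.
Tool frame: the origin (TCP) lies midway between the tips of the shut fingers; the grasp point (between the pads) lies 19 mm behind it; z points along the fingers, y is the direction in which the jaws open and shut (so a half turn about z gives the same grasp; the last joint's range is limited). The gripper opens to 85 mm and grips with 20 to 120 N. Pads are 22 mm wide; open, the fingers measure 114 mm over their backs; the gripper's body (76 mm by 85 mm) begins 54 mm behind the grasp point. The pads swing forward as they close: fully open they stand 13 mm farther back than shut.
Start: joints at [-1.438, 0.313, 0.046, 1.304, 0, 1.431], TCP at [0.155, -0.554, 0.231] pointing down, gripper open.
Joint ranges: [-2.76, 2.76], [-0.86, 1.69], [-1.03, 1.26], [-2.2, 2.34], [-1.47, 1.5], [-3.14, 3.14]. Speed limits (rad/s): [2.57, 2.57, 3.14, 3.14, 3.14, 3.14].

## Interface

Orientations are given as a unit quaternion [w, x, y, z].
In Python, from workcell import env gives the robot as it stands.
- The arm moves only by the shell command python3 -m creep 'ROWS' [OPENING] [FORCE]. ROWS is JSON, a list of rows, each a list of 6 numbers: the shift along the tool's x, y, z in m, then the turn, a rotation vector about the tool's x, y, z in degrees. A call has exactly 8 rows; each row is the pose to reach, as a shift and turn from the pose commanded when the call began, along the tool's axes at that moment; what a row does not reach only later rows make up. A row lasts 1/10 s, in which the tool goes at most 50 mm and 8.59 degrees, less where a joint would pass 70% of its speed; a pose out of reach is approached as far as the arm can. A call with a gripper value outside its range is refused whole. OPENING is the finger opening in m, from 0 to 0.0854, set as the call begins (- or left out, the last holds). The fingers move at their own pace and stop on an object; FORCE is the grip in N (left out, the last holds). Time passes only in rows, so rows that repeat a pose let the fingers close, or fill a call up. It gives the time, the measured TCP pose, the force and the opening at its end, in the units of the state.
- env.get_state(): the state, without advancing time (a new reading comes with each control period).
- env.read_camera(name): name is "scene" or "top"; returns (picture, depth): 400x640x3 uint8, blue, green, red; 400x640 float32, m along the optical axis (not along the pixel's ray), 0 where there is no reading.
- env.camera_params(name): a dict with "fx", "fy", "cx", "cy" (pixels), "position" and "orientation" of the camera in the world. Camera axes: x right, y up, looking along -z (the intrinsics and any distortion apply to the point x, -y, -z); pixel columns grow to the right and rows downward; lengths in m; the calibration is good to about 2 mm. A picture is of the moment at which its call begins. camera_params takes no time and is no camera call.
- env.hand_in(): hands the job in, once; it reports no verdict.
The state is a dict: "clock": time; "joint_pos": joint angles; "qvel": joint speeds; "tau": joint torques, N m; "tcp_pos": TCP position; "orientation": TCP orientation; "wrist_force": force on the tool from outside, world axes, zero at the start; "ft_torque": the same for the moment, N m; "finger_gap": finger opening in m.
Only numpy, scipy, OpenCV 4.12 (cv2) and the standard library are available. Lean on these libraries where they do the work, as an engineer would, in place of code of your own. Each camera call takes 0.05 s, during which the arm holds its last target. There are 200 camera calls.

## Task

Show the stonemason where the smaller of the two round bronze medallions goes: point from above at the middle of that medallion with the fingertips 1 to 4 cm above it and hold still there for at least a full second, then point in the same way at the middle of the recess in the granite plaque that fits it, again for at least a full second. Touch, move or lift nothing, do not dip the hand to any other ornament or recess (cross well above them), and finish with the hand raised at least 25 cm above the bench.

Things in the scene. Friction and masses are not known exactly. Their poses are not given: they have to be found in the camera images.
- small_ornament: The smaller round medallion: flat bronze disc, 50 mm diameter, rim 10 mm high, with a small raised centre (12 mm high) and a ring of beads. Loose on the bench. Dark bronze like the other ornaments. Origin: centre of its underside, on the bench; z up.
- small_top (a point): Top centre of the smaller round medallion, 12 mm above the bench.
- large_ornament: The larger round medallion, same design, 80 mm diameter, 12 mm high at its centre. Loose on the bench. Dark bronze like the other ornaments. Origin: centre of its underside, on the bench; z up.
- large_top (a point): Top centre of the larger round medallion, 12 mm above the bench.
- square_ornament: Square bronze ornament, 58 x 58 mm, 12 mm high. Loose on the bench. Dark bronze like the other ornaments. Origin: centre of its underside, on the bench; z up.
- square_top (a point): Top centre of the square ornament, 12 mm above the bench.
- long_ornament: Long narrow bronze bar ornament, 95 (its x) x 24 x 12 mm. Loose on the bench. Dark bronze like the other ornaments. Origin: centre of its underside, on the bench; z up.
- long_top (a point): Top centre of the bar ornament, 12 mm above the bench.
- recess_small (a point): Centre of the mouth of the smaller round recess (54 mm diameter, 8 mm deep, fits the 50 mm medallion), level with the top face of its dark granite plaque. The three plaques are alike, 110 x 110 x 35 mm, fixed, lying flat in the row farther from the robot; this point is 35 mm above the bench, in the middle of the plaque.
- recess_large (a point): The same point for the plaque with the larger round recess (84 mm diameter, 8 mm deep), 35 mm above the bench.
- recess_square (a point): The same point for the plaque with the square recess (62 x 62 mm, 8 mm deep), 35 mm above the bench.
- rubbing_block: Dark grey abrasive rubbing block, 70 x 42 x 28 mm high, loose in the row of ornaments nearer the robot. Origin: centre of its underside.
- jar: Closed jar, 56 mm diameter, 75 mm high, standing loose in the row of plaques. It is the tallest thing in either row; no other loose tool on the bench is taller than 90 mm. The equipment at the bench's back and side edges stays below 200 mm. Origin: centre of its underside.
Not all that is in view belongs to the job. What is shaped like the small_ornament but turquoise is not meant. What is shaped like the jar but purple is not meant.

How it is judged:
On the way, in this order (a step that is already met when the one before it is completed fails the run):
1. the fingertips dwell just above the middle of the smaller round medallion (horizontal distance between the grasp point and small_top below 0.02 m and z of the grasp point in the frame of small_top between 0.02 and 0.075 m), for 0.8 s.
2. then they dwell just above the middle of the smaller round recess (horizontal distance between the grasp point and recess_small below 0.02 m and z of the grasp point in the frame of recess_small between 0.02 and 0.075 m), for 0.8 s.
At the end, for the whole second after the job is handed in: After the two pointings in order (each 0.8 s, the grasp point between the pads within 20 mm horizontally of the centre and 20 to 75 mm above it), the grasp point is more than 220 mm above the bench, and the ornaments, the block and the jar are at rest within 6 mm of where they began (height (world z) of the grasp point above 0.22 m and distance of each of small_ornament, large_ornament, square_ornament, long_ornament, rubbing_block, jar from where it was at the start of the episode below 0.006 m and linear speed of each of small_ornament, large_ornament, square_ornament, long_ornament, rubbing_block, jar below 0.02 m/s); the robot touches nothing.
It fails at once if the robot touches something (contact force between any of the fingers, the arm and anything else above 0.5 N).
It fails at once if an ornament, the block or the jar is moved or lifted by 8 mm (distance of any of small_ornament, large_ornament, square_ornament, long_ornament, rubbing_block, jar from where it was at the start of the episode above 0.008 m).
It fails at once if the hand points closely (within 20 mm sideways, grasp point less than 55 mm above) at another ornament or recess ((horizontal distance between the grasp point and large_top below 0.02 m and z of the grasp point in the frame of large_top below 0.055 m) or (horizontal distance between the grasp point and square_top below 0.02 m and z of the grasp point in the frame of square_top below 0.055 m) or (horizontal distance between the grasp point and long_top below 0.02 m and z of the grasp point in the frame of long_top below 0.055 m) or (horizontal distance between the grasp point and recess_large below 0.02 m and z of the grasp point in the frame of recess_large below 0.055 m) or (horizontal distance between the grasp point and recess_square below 0.02 m and z of the grasp point in the frame of recess_square below 0.055 m)).
It also fails if it takes over 48 s, if anything falls off the work surface, if the arm or the gripper's body presses on something with over 40 N, if the wrist force passes 120 N, or if a joint passes its speed limit or range.

## Working session

There is one attempt and no reset: what is moved stays moved. The work goes in short steps, Python scripts to look and compute and a shell command to move; the robot and the scene stay as the last step left them, time stands still between calls to the robot, and variables do not carry over. Pictures are saved under pics/ and viewed, about 8 in all and at most 12, crops included, and the job is handed in when it is done.

```bash
mkdir -p pics; ls; python3 - <<'E'
from workcell import env
import cv2,numpy as np
for n in("top","scene"):
    p,d=env.read_camera(n); cv2.imwrite(f"pics/{n}0.png",p); np.save(f"{n}0.npy",d); print(n,env.camera_params(n))
print(env.get_state())
E
```

```text
pics
top {'fx': 380.3833657866712, 'fy': 380.3833657866712, 'cx': 320.2255059431041, 'cy': 184.75795044785644, 'position': array([0.4887863 , 0.01508516, 0.82042648]), 'orientation': array([ 0.71187722,  0.02957671, -0.0515676 , -0.69978341])}
scene {'fx': 473.6160357354456, 'fy': 473.6160357354456, 'cx': 323.14598424623676, 'cy': 202.78970469297005, 'position': array([1.16153656, 0.21999609, 0.77813931]), 'orientation': array([0.53355674, 0.19386721, 0.2953991 , 0.76842181])}
{'clock': 0.1, 'joint_pos': array([-1.43762171e+00,  3.13947122e-01,  4.50592343e-02,  1.30361490e+00,
        2.04087160e-05,  1.43119448e+00]), 'qvel': array([ 0.00092009, -0.00314209,  0.00189853, -0.00025362,  0.0001605 ,
        0.00164837]), 'tau': array([ 2.60050554e-03, -4.81723952e+01,  2.99245584e+01,  1.27129626e-02,
       -2.58961763e-04, -5.36303887e-06]), 'tcp_pos': array([ 0.1548403 , -0.55326396,  0.230472  ]), 'orientation': array([-8.53192002e-04,  9.90713174e-01,  1.35965724e-01,  1.29462494e-05]), 'wrist_force': array([ 0.86580645,  0.18636767, -0.40130982]), 'ft_torque': array([-0.02372746, -0.02599193,  0.01084045]), 'finger_gap': 0.0853693534425759}
```

View pics/top0.png

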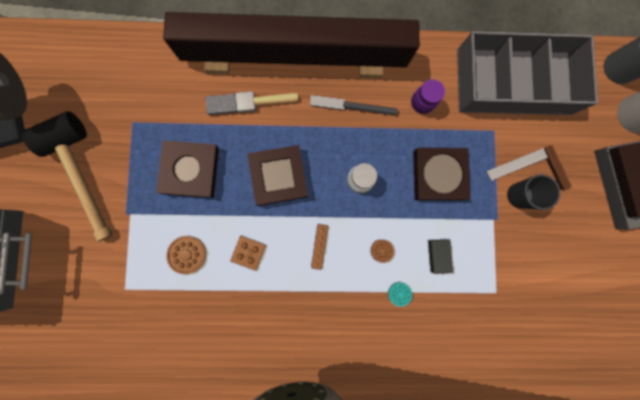

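View pics/scene0.png

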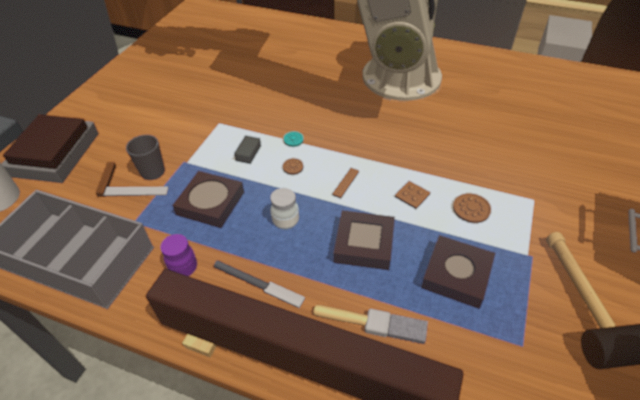

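The top view shows the small medallion at (382,251) and the large one at (187,255). The small recess is in the left plaque at (188,169), and the large recess is in the right plaque at (442,174). The turquoise decoy is at (400,294). The scene view agrees, so I'll measure the positions next.

```bash
cat > h.py <<'E'
import numpy as np
from scipy.spatial.transform import Rotation as R
def ray(c,u,v):
    d=np.array([(u-c["cx"])/c["fx"],-(v-c["cy"])/c["fy"],-1])
    return c["position"],R.from_quat(c["orientation"],scalar_first=True).apply(d)
def plane(c,u,v,z):
    p,d=ray(c,u,v); return p+d*(z-p[2])/d[2]
def bydepth(c,u,v,dep):
    p,d=ray(c,u,v); return p+d*dep
E
python3 - <<'E'
from h import *
from workcell import env
import cv2
for n,seeds in (("top",dict(small=(382,251),large=(187,255),rs=(188,169),rl=(442,174),rq=(278,176))),("scene",dict(small=(292,166),large=(471,208),rs=(459,267),rl=(208,195),rq=(365,236)))):
    p=cv2.imread(f"pics/{n}0.png"); d=np.load(f"{n}0.npy"); c=env.camera_params(n)
    hsv=cv2.cvtColor(p,cv2.COLOR_BGR2HSV)
    for k,(u,v) in seeds.items():
        rec=k[0]=='r'
        # ornaments: saturated on pale cloth; recess floors: bright inside dark plaque
        m=((hsv[...,2]>105) if rec else (hsv[...,1]>90)).astype(np.uint8)
        lab=cv2.connectedComponents(m,connectivity=4)[1]; l=lab[v,u]
        M=(lab==l).astype(np.uint8)
        cs=max(cv2.findContours(M,0,1)[0],key=cv2.contourArea)
        (eu,ev),ax,_=cv2.fitEllipse(cs); z=.027 if rec else .008
        b=cs[:,0]; P=np.array([plane(c,a,e,z) for a,e in b]); (x,y),r=cv2.minEnclosingCircle(P[:,:2].astype(np.float32))
        dep=np.median(d[v-2:v+3,u-2:u+3])
        print(n,k,l,(round(eu,1),round(ev,1)),np.round(ax,1),"plane",plane(c,eu,ev,z).round(4),"diam",round(2*r,4),"depthpt",bydepth(c,u,v,dep).round(4))
E
```

```text
top small 75 (382.1, 250.6) [20.4 21.9] plane [ 0.4447 -0.143   0.008 ] diam 0.0476 depthpt [ 0.4441 -0.1419  0.0121]
top large 73 (185.8, 254.7) [35.9 37.7] plane [0.4308 0.2683 0.008 ] diam 0.0787 depthpt [0.4306 0.2641 0.0136]
top rs 20 (187.2, 168.5) [24.  26.1] plane [0.6094 0.2694 0.027 ] diam 0.0562 depthpt [0.6081 0.267  0.0292]
top rl 19 (442.6, 173.4) [36.  37.5] plane [ 0.6099 -0.2693  0.027 ] diam 0.0819 depthpt [ 0.6083 -0.2676  0.0282]
top rq 21 (277.4, 174.9) [32.7 33.4] plane [0.5998 0.0813 0.027 ] diam 0.0819 depthpt [0.5972 0.0799 0.0282]
scene small 28 (292.4, 165.9) [13.7 18.3] plane [ 0.4496 -0.1416  0.008 ] diam 0.0479 depthpt [ 0.452  -0.1416  0.01  ]
scene large 36 (471.6, 207.5) [26.  36.2] plane [0.4365 0.2689 0.008 ] diam 0.0781 depthpt [0.4404 0.2678 0.0101]
scene rs 18 (458.9, 266.5) [20.9 28.2] plane [0.6098 0.2691 0.027 ] diam 0.0524 depthpt [0.6118 0.2694 0.0284]
scene rl 13 (207.8, 194.6) [26. 39.] plane [ 0.6107 -0.2698  0.027 ] diam 0.0841 depthpt [ 0.6122 -0.2683  0.0278]
scene rq 14 (364.3, 235.5) [26.5 36.2] plane [0.6007 0.0804 0.027 ] diam 0.0816 depthpt [0.602  0.0822 0.0277]
```

Both views agree: the small medallion is at about (0.447, -0.142), with a 48 mm diameter. The small recess is at (0.6095, 0.269), with a 52–56 mm diameter. I'll cross high with the fingers shut.

```bash
python3 -m creep '[[0.010,-0.008,-0.006,0,0,0],[0.035,-0.028,-0.015,0,0,0],[0.062,-0.050,-0.025,0,0,0],[0.090,-0.073,-0.030,0,0,0],[0.118,-0.095,-0.030,0,0,0],[0.145,-0.117,-0.030,0,0,0],[0.170,-0.138,-0.030,0,0,0],[0.190,-0.154,-0.030,0,0,0]]' 0
```

```text
clock: 0.9
tcp_pos: [0.2972, -0.3516, 0.2618]
orientation: [-0.0, 0.991, 0.137, 0.0]
wrist_force: [0.8, -0.4, -0.2]
finger_gap: 0.0
```

```bash
python3 -m creep '[[0.015,-0.012,0,0,0,0],[0.045,-0.036,0,0,0,0],[0.080,-0.065,0,0,0,0],[0.115,-0.093,0,0,0,0],[0.150,-0.121,0,0,0,0],[0.180,-0.145,0,0,0,0],[0.197,-0.159,0,0,0,0],[0.202,-0.163,0,0,0,0]]' && python3 - <<'E'
from h import *
from workcell import env
import cv2
p,d=env.read_camera("scene"); cv2.imwrite("pics/scene1.png",p)
s=env.get_state(); print(s["tcp_pos"],s["orientation"])
Rm=R.from_quat(s["orientation"],scalar_first=True)
print(Rm.inv().apply(np.array([.447,-.1425,.037])-s["tcp_pos"]).round(4))
E
```

```text
clock: 1.7
tcp_pos: [0.4476, -0.1402, 0.2616]
orientation: [-0.0, 0.99, 0.138, 0.0]
wrist_force: [0.7, -0.2, 0.0]
finger_gap: -0.0001
[ 0.4475402  -0.1406787   0.26150593] [-1.53354247e-04  9.90484000e-01  1.37627778e-01  1.30855998e-04]
[-0.0011  0.0017  0.2245]
```

View pics/scene1.png

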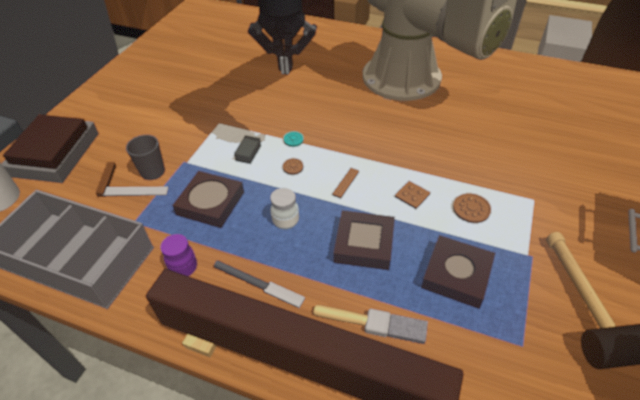

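The fingertips show at (285,72), well above the medallion at (292,166). I'll check that against the projection of the reported TCP.

```bash
python3 - <<'E'
from h import *
from workcell import env
c=env.camera_params("scene")
q=R.from_quat(c["orientation"],scalar_first=True).inv().apply(np.array([.4475,-.1405,.2615])-c["position"])
print(c["cx"]-c["fx"]*q[0]/q[2],c["cy"]+c["fy"]*q[1]/q[2])
E
```

```text
284.7452737963446 70.9276186160593
```

It matches (285,71), so I'll descend.

```bash
python3 -m creep '[[0,0,0.015,0,0,0],[-0.001,0.002,0.045,0,0,0],[-0.001,0.002,0.085,0,0,0],[-0.001,0.002,0.125,0,0,0],[-0.001,0.002,0.165,0,0,0],[-0.001,0.002,0.195,0,0,0],[-0.001,0.002,0.215,0,0,0],[-0.001,0.002,0.224,0,0,0]]' && python3 - <<'E'
from workcell import env
import cv2
for n,(u,v) in dict(top=(382,251),scene=(292,166)).items():
    p,d=env.read_camera(n); c=p[v-60:v+60,u-60:u+60]
    cv2.imwrite(f"pics/a_{n}.png",cv2.resize(c,(400,400)))
a=cv2.hconcat([cv2.imread("pics/a_top.png"),cv2.imread("pics/a_scene.png")]); cv2.imwrite("pics/a.png",a)
E
```

```text
clock: 2.55
tcp_pos: [0.4445, -0.1451, 0.0355]
orientation: [-0.001, 0.991, 0.135, -0.002]
wrist_force: [0.0, 0.3, 0.7]
finger_gap: -0.0001
```

View pics/a.png

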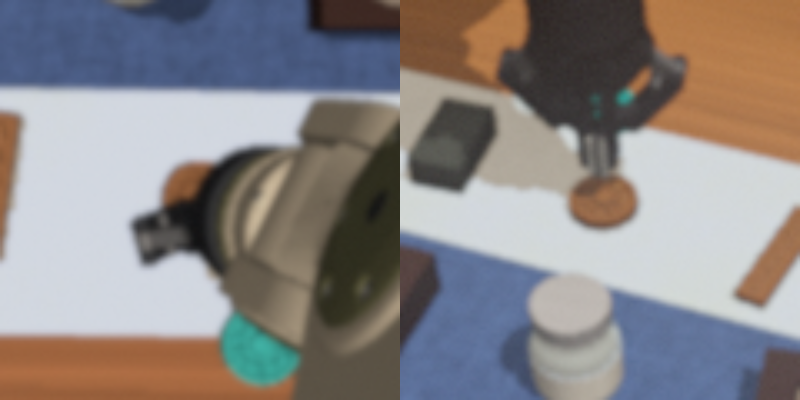

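The fingertips hang just above the middle of the small medallion (scene crop at (600,200)) and touch nothing. Now I'll hold for 1.6 s.

```bash
for i in 1 2; do python3 -m creep '[[0,0,0,0,0,0],[0,0,0,0,0,0],[0,0,0,0,0,0],[0,0,0,0,0,0],[0,0,0,0,0,0],[0,0,0,0,0,0],[0,0,0,0,0,0],[0,0,0,0,0,0]]'; done
python3 -m creep '[[0,0,-0.010,0,0,0],[0,0,-0.035,0,0,0],[0,0,-0.070,0,0,0],[0,0,-0.110,0,0,0],[0,0,-0.150,0,0,0],[0,0,-0.185,0,0,0],[0,0,-0.215,0,0,0],[0,0,-0.230,0,0,0]]'
python3 - <<'E'
from h import *
from workcell import env
s=env.get_state()
Rm=R.from_quat(s["orientation"],scalar_first=True)
print(Rm.inv().apply(np.array([.6095,.269,.06])-s["tcp_pos"]).round(4),Rm.as_matrix().round(3))
E
```

```text
clock: 3.45
tcp_pos: [0.4466, -0.1451, 0.0372]
orientation: [0.0, 0.991, 0.136, -0.0]
wrist_force: [-0.5, -0.2, -0.9]
finger_gap: 0.0003
clock: 4.25
tcp_pos: [0.4466, -0.1451, 0.0373]
orientation: [0.0, 0.991, 0.136, 0.0]
wrist_force: [0.7, -0.7, -0.3]
finger_gap: 0.0
clock: 5.05
tcp_pos: [0.4474, -0.1455, 0.2712]
orientation: [0.002, 0.991, 0.136, 0.002]
wrist_force: [0.9, 0.0, -0.0]
finger_gap: -0.0001
[ 0.267  -0.3562  0.2109] [[ 0.963  0.269  0.004]
 [ 0.269 -0.963 -0.002]
 [ 0.004  0.004 -1.   ]]
```

```bash
python3 -m creep '[[0.008,-0.011,0,0,0,0],[0.024,-0.032,0,0,0,0],[0.043,-0.057,0,0,0,0],[0.062,-0.082,0,0,0,0],[0.081,-0.107,0,0,0,0],[0.100,-0.133,0,0,0,0],[0.118,-0.157,0,0,0,0],[0.134,-0.178,0,0,0,0]]' && python3 -m creep '[[0.016,-0.021,0,0,0,0],[0.035,-0.046,0,0,0,0],[0.055,-0.073,0,0,0,0],[0.075,-0.100,0,0,0,0],[0.095,-0.126,0,0,0,0],[0.115,-0.152,0,0,0,0],[0.128,-0.170,0,0,0,0],[0.134,-0.1775,0,0,0,0]]'
python3 - <<'E'
from h import *
from workcell import env
import cv2
p,d=env.read_camera("scene"); cv2.imwrite("pics/scene2.png",p)
s=env.get_state()
Rm=R.from_quat(s["orientation"],scalar_first=True)
print(Rm.inv().apply(np.array([.6095,.269,.06])-s["tcp_pos"]).round(4))
E
```

```text
clock: 5.85
tcp_pos: [0.5272, 0.065, 0.2661]
orientation: [-0.0, 0.991, 0.137, -0.001]
wrist_force: [0.5, -0.4, -0.1]
finger_gap: -0.0002
clock: 6.65
tcp_pos: [0.61, 0.266, 0.2653]
orientation: [-0.003, 0.99, 0.144, -0.002]
wrist_force: [0.2, 0.6, 0.1]
finger_gap: -0.0001
[ 0.0005 -0.0024  0.2054]
```

View pics/scene2.png

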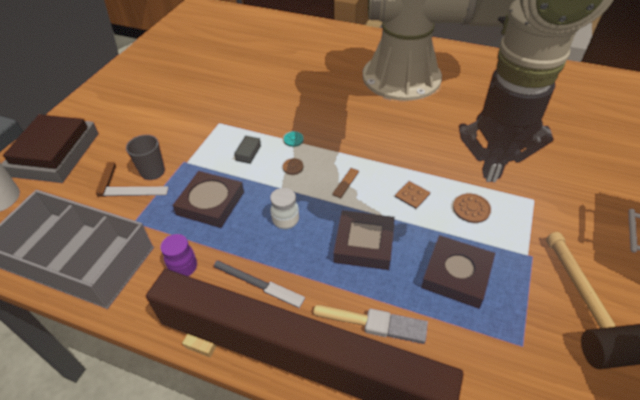

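The scene is undisturbed and the fingertips are at (490,173), above the small-recess plaque at (459,267). I'll descend 205 mm and hold.

```bash
python3 -m creep '[[0,-0.001,0.012,0,0,0],[0,-0.002,0.040,0,0,0],[0,-0.002,0.075,0,0,0],[0,-0.002,0.110,0,0,0],[0,-0.002,0.145,0,0,0],[0,-0.002,0.175,0,0,0],[0,-0.002,0.195,0,0,0],[0,-0.002,0.205,0,0,0]]' && python3 - <<'E'
from workcell import env
import cv2
p,d=env.read_camera("scene"); cv2.imwrite("pics/b.png",cv2.resize(p[190:330,380:540],(640,560)))
E
for i in 1 2; do python3 -m creep '[[0,0,0,0,0,0],[0,0,0,0,0,0],[0,0,0,0,0,0],[0,0,0,0,0,0],[0,0,0,0,0,0],[0,0,0,0,0,0],[0,0,0,0,0,0],[0,0,0,0,0,0]]'; done
```

```text
clock: 7.5
tcp_pos: [0.6079, 0.2635, 0.0595]
orientation: [-0.003, 0.99, 0.142, -0.003]
wrist_force: [-0.4, -0.3, -0.2]
finger_gap: -0.0
clock: 8.35
tcp_pos: [0.6102, 0.265, 0.0622]
orientation: [-0.003, 0.99, 0.143, -0.0]
wrist_force: [0.3, -0.2, 0.3]
finger_gap: 0.0
clock: 9.15
tcp_pos: [0.6102, 0.2649, 0.0623]
orientation: [-0.003, 0.99, 0.143, -0.0]
wrist_force: [-0.4, 0.2, 0.3]
finger_gap: 0.0001
```

View pics/b.png

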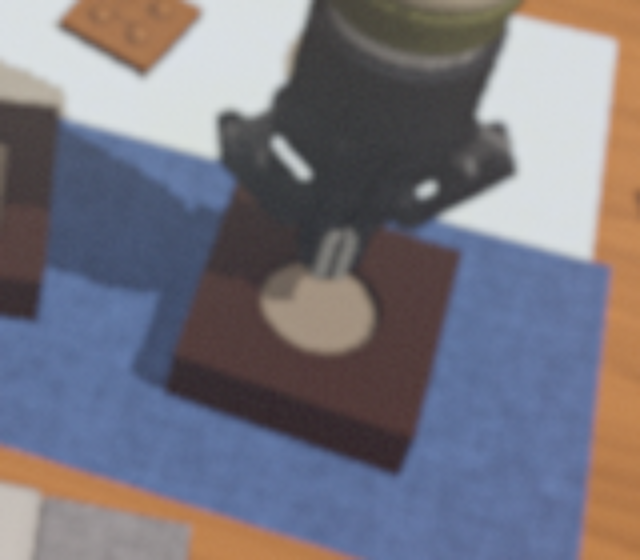

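The fingertips are above the small recess, 4 mm from the measured centre, and held there for 1.6 s. Now I'll raise the hand.

```bash
python3 -m creep '[[0,0,-0.012,0,0,0],[0,0,-0.045,0,0,0],[0,0,-0.085,0,0,0],[0,0,-0.125,0,0,0],[0,0,-0.165,0,0,0],[0,0,-0.200,0,0,0],[0,0,-0.222,0,0,0],[0,0,-0.230,0,0,0]]'
python3 -m creep '[[0,0,0,0,0,0],[0,0,0,0,0,0],[0,0,0,0,0,0],[0,0,0,0,0,0],[0,0,0,0,0,0],[0,0,0,0,0,0],[0,0,0,0,0,0],[0,0,0,0,0,0]]'
python3 - <<'E'
from workcell import env
import cv2,numpy as np
p,d=env.read_camera("scene"); q=cv2.imread("pics/scene0.png")
for n,(u,v) in dict(small=(292,166),large=(471,208),sq=(412,194),long=(346,183),block=(248,149),jar=(285,208)).items():
    g=lambda i:np.float32(cv2.cvtColor(i,6)[v-22:v+22,u-22:u+22])
    print(n,np.round(cv2.phaseCorrelate(g(q),g(p),cv2.createHanningWindow((44,44),5)),2))if 0 else print(n,cv2.phaseCorrelate(g(q),g(p)))
s=env.get_state(); print(s["tcp_pos"],s["clock"])
E
```

```text
clock: 9.95
tcp_pos: [0.6115, 0.2639, 0.2967]
orientation: [-0.003, 0.99, 0.143, 0.003]
wrist_force: [1.1, -0.4, 0.4]
finger_gap: -0.0
clock: 10.75
tcp_pos: [0.6106, 0.2636, 0.2922]
orientation: [-0.003, 0.99, 0.143, -0.0]
wrist_force: [-0.4, 0.9, 0.1]
finger_gap: -0.0001
small ((0.2723397634265723, 0.4889359946636844), 0.8647593889118712)
large ((0.5146337525375095, 0.5086020052473188), 1.0034096015824212)
sq ((0.4837939884371103, 0.43817186814326803), 1.013487787835392)
long ((0.5720101639307451, 0.4240492662281383), 0.7654841120449113)
block ((0.5153788414733889, 0.48389908420434224), 1.006634054713779)
jar ((0.5613234697328195, 0.5023386140757111), 0.9050574399218148)
[0.61064325 0.26358578 0.29229673] 10.8
```

```bash
python3 -c "
from workcell import env
print(env.hand_in())"
```

```text
the job is handed in; nothing more can be done
None
```

The job is handed in. With the fingers shut, I pointed at the small bronze medallion and then at the small round recess in the left-hand plaque, for about 1.6 s each. I crossed between them with the fingertips about 27 cm up.

| Pointing | Measured centre (x, y) | Fingertips held at (x, y) | Offset | Height above target |
|---|---|---|---|---|
| Small medallion | (0.447, -0.142) | (0.447, -0.145) | about 3 mm | about 25 mm |
| Small recess | (0.6095, 0.269) | (0.610, 0.265) | about 4 mm | about 27 mm |

**Final state:** the fingertips are 29 cm above the bench and the clock stood at 10.8 s. The wrist force showed only noise of about 1 N.

**Nothing moved:** comparing the first and last scene pictures, the ornaments, block and jar all showed the same shift of about half a pixel. That looks like a bias of the method rather than movement.

**Small disagreements:** the two cameras differed by about 5 mm in x on the medallion, so I used the mean. The tool was turned about 0.8° from its starting angle after the second crossing, which I left alone. No check failed.

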